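# Set the cobbler's bench out for a heel job

## Task

Set the bench out for the next heel job: fit the thick brown leather heel block on the heel seat of the upturned shoe last, straight edge towards the toe and its outline in line with the seat's, then lay the thin black rubber heel piece flush on top of the block, the same way round. On the cutting mat, stand the thread spool upright midway between the glue pot and the tack dish, and set the flat wax tin straight behind the glue pot (square to the mat, towards the mat's long edge away from the robot), a thumb's breadth (about 25 mm) clear of the pot. Leave the small amber dressing bottle standing where it is.

Things in the scene. Friction and masses are not known exactly. Their poses are not given: they have to be found in the camera images.
- last: fixed pale wooden shoe last, sole up on a steel jack, 250 mm long, flat leather sole 85 mm above the table. The heel seat is its narrower end, the darker D-shaped patch of sole (60 mm wide, 59 mm long). Origin: on the table straight under the middle of the seat's straight front edge; x points to the toe (the seat reaches to x = -59 mm), y across, z up
- mat: fixed dark grey-green cutting mat, 180 x 270 x 3 mm, thin pale border lines. Origin: centre of its underside on the table; x across its short side, away from the robot (within 0.15 rad), y along its long side to the left. Pot and dish stand on it at x = -40 mm, one at y = +95, the other at y = -95 mm, either way round
- pot: fixed closed aluminium glue pot with paper band and dark steel lid, diameter 72 mm, height 60 mm, standing on the mat. Origin: centre of its underside; axes parallel to the mat's
- dish: fixed open white dish of steel tacks, diameter 80 mm, height 32 mm, standing on the mat. Origin: centre of its underside; axes parallel to the mat's
- heel_block: loose brown leather heel block, D-shaped, 60 mm wide, 58 mm long, 25 mm thick, lying flat. Origin: underside, middle of the straight front edge; the block reaches from there to x = -58 mm, round end at -x; its straight parallel flanks (60 mm apart, along y) run from x = -28 mm to 0; z up
- heel_rubber: loose black rubber heel piece, same D outline as the heel block (60 x 58 mm, flanks parallel from x = -28 mm to 0), 10 mm thick, lying flat. Origin: underside, middle of the straight front edge; round end at -x; z up
- spool: loose full spool of dark thread, upright, with pale wooden ends; diameter 44 mm, height 60 mm. Origin: centre of its underside, z up
- tin: loose flat round wax tin, steel with brass lid, diameter 60 mm, height 28 mm. Origin: centre of its underside, z up
- bottle: loose amber glass dressing bottle with black cap, upright, diameter 38 mm, height 105 mm, to be left alone. Origin: centre of its underside, z up
There are look-alikes about, which are no part of the job. Leave any blue, purple or turquoise look-alike of the tin alone.

How it is judged:
At the end, for the whole second after the job is handed in: Block on the heel seat and rubber on the block, each within 12 mm and 0.2 rad; spool on the mat within 15 mm of the pot-dish midpoint along each mat axis; tin on the mat behind the pot, 8 to 42 mm clear, within 15 mm sideways. All four level within 0.1 rad, at rest (heights within 4 mm) (horizontal distance between heel_block and last below 0.012 m and angle between the x axis of heel_block and the x axis of last, either way round below 0.2 rad and z of heel_block in the frame of last between 0.081 and 0.089 m and horizontal distance between heel_rubber and heel_block below 0.012 m and angle between the x axis of heel_rubber and the x axis of heel_block, either way round below 0.2 rad and z of heel_rubber in the frame of heel_block between 0.021 and 0.029 m and x of spool in the frame of mat between -0.055 and -0.025 m and y of spool in the frame of mat between -0.015 and 0.015 m and height (world z) of spool between -0.001 and 0.007 m and x of tin in the frame of pot between 0.074 and 0.108 m and y of tin in the frame of pot between -0.015 and 0.015 m and height (world z) of tin between -0.001 and 0.007 m and linear speed of each of heel_block, heel_rubber, spool, tin below 0.02 m/s and angular speed of each of heel_block, heel_rubber, spool, tin below 0.2 rad/s and angle between each of heel_block, heel_rubber, spool, tin's own z axis and vertical below 0.1 rad); the robot touches nothing.
It fails at once if the dressing bottle is shifted more than 30 mm or tipped over (distance of bottle from where it was at the start of the episode above 0.03 m or angle between bottle's own z axis and vertical above 0.5 rad).
It also fails if it takes over 109 s, if anything falls off the work surface, if the arm or the gripper's body presses on something with over 40 N, if the wrist force passes 120 N, or if a joint passes its speed limit or range.

## Robot

A 6-joint arm with a two-finger parallel gripper is mounted at the origin on the work surface. World frame = base frame: x ahead of the robot, y to its left, z up, the work surface at z = 0. Lengths are in m, angles in rad, forces in N, time in s.
With the tool pointing down it reaches from about 0.275 to 0.875 m from the base axis. Payload 12.5 kg.
Tool frame: the origin (TCP) lies on the centre line of the jaws, within the pads' length; the fingertips stand 17 mm ahead of it and the grasp point (between the pads) lies 2 mm behind it (robot.tips_ahead is the distance from the TCP to the fingertips, in m); z points along the fingers, y is the line along which they close (so a half turn about z gives the same grasp; the last joint's range is limited). The gripper opens to 85 mm and grips with 20 to 120 N. Pads are 22 mm wide; open, the fingers measure 114 mm over their backs; the gripper's body (76 mm by 85 mm) begins 54 mm behind the grasp point. The pads swing forward as they close: fully open they stand 13 mm farther back than shut.
Start: joints at [-1.428, 0.351, 1.652, -0, 1.139, -0.085], TCP at [0.124, -0.536, 0.228] pointing down, gripper open.
Joint ranges: [-2.75, 2.75], [-0.79, 2.1], [0.01, 2.65], [-1.57, 4.71], [0.07, 3.14], [-2.87, 2.87]. Speed limits (rad/s): [2.22, 2.22, 2.79, 3.14, 3.14, 3.14].

## Interface

Orientations are given as a unit quaternion [w, x, y, z].
In Python, from plant import robot, optics, trace, place_of gives the robot as it stands.
- The arm moves only by the shell command python3 -m handwheel 'ROWS' [OPENING] [FORCE]. ROWS is JSON, a list of rows, each a list of 2 entries, a list of its own where there are three numbers: the shift along the tool's x, y, z in m, then the turn, a rotation vector about the tool's x, y, z in rad. In form: [[[x, y, z], [wx, wy, wz]], ...]. A call has 1 to 12 rows; each row is the pose to reach, as a shift and turn from the pose commanded when the call began, along the tool's axes at that moment; what a row does not reach only later rows make up. A row lasts 1/8 s, in which the tool goes at most 62.5 mm and 10.7 degrees, less where a joint would pass 70% of its speed; a pose out of reach is approached as far as the arm can. A call with a gripper value outside its range is refused whole. OPENING is the opening, from 0 (shut) to 1 (fully open), set as the call begins (- or left out, the last holds). The fingers move at their own pace and stop on an object; FORCE is the grip in N (left out, the last holds). Time passes only in rows, so rows that repeat a pose let the fingers close. It gives the time, the measured TCP pose, the force, the opening and the grip force at its end, in the units of the state.
- robot.get_state(): the state, without advancing time (a new reading comes with each control period).
- optics.capture(name): name is "side" or "top" or "wrist"; returns the picture (400x640x3 uint8, red, green, blue); there is no depth.
- optics.calibration(name): a dict with "intrinsics" (3x3 intrinsics, pixels), "eye" and "orientation" of the camera in the world. Camera axes: x right, y down, z forward; pixel columns grow to the right and rows downward; lengths in m; the calibration is good to about 2 mm. A picture is of the moment at which its call begins: read the wrist's pose just before it. calibration takes no time and is no camera call; for the wrist camera it gives the pose at the moment of the call.
- robot.close_job(): hands the job in; it is judged then, once.
Trained networks look in the newest picture that a camera, given by its name, has taken for a name from the list of things; names that differ only in an ending like _2 or _b are one class to them, and where a whole thing is asked for, a point or a joint stands for the part that bears it (a point fixed in the world has none). Each returns a list of dicts, best first, with "p" (0 to 1); they miss things now and then, are a little off and sometimes report something else, mostly with a low value. They report only what shows in the picture. A call takes as long as a camera call. They do not tell look-alikes from the thing itself.
- trace(camera, name): "pixels" (400x640 bool, what is visible of it) and "extent" ([left, top, right, bottom] in pixels, round what is visible of it).
- place_of(camera, name): "location" ([column, row] in pixels: a listed point, or the origin of a listed thing).
The state is a dict: "t": time; "joints": joint angles; "dq": joint speeds; "joint_torque": joint torques, N m; "position": TCP position; "orientation": TCP orientation; "ft_force": force on the tool from outside, world axes, zero at the start; "wrist_torque": the same for the moment, N m; "grip_width": opening from 0.0 (shut) to 1.0 (fully open); "gripper_force": force on a finger pad.
Only numpy, scipy, OpenCV 4.12 (cv2) and the standard library are available. Lean on these libraries where they do the work, as an engineer would, in place of code of your own. Each camera call takes 0.05 s, during which the arm holds its last target. There are 200 camera calls.

## Working session

There is one attempt and no reset: what is moved stays moved. The work goes in short steps, Python scripts to look and compute and a shell command to move; the robot and the scene stay as the last step left them, time stands still between calls to the robot, and variables do not carry over. Pictures are saved under pics/ and viewed, at most 15 in all, crops included, and the job is handed in when it is done.

```bash
mkdir -p pics; ls
python3 - <<'E'
from plant import robot, optics, trace, place_of
import cv2,numpy as np
s=robot.get_state();print(s)
for c in ["top","side"]:
    im=optics.capture(c);cv2.imwrite(f"pics/{c}0.png",im[:,:,::-1])
    k=optics.calibration(c);print(c,k)
    for n in ["last","mat","pot","dish","heel_block","heel_rubber","spool","tin","bottle"]:
        print(n,[(round(d["p"],2),np.round(d["location"],1).tolist()) for d in place_of(c,n)][:4],[(round(d["p"],2),np.round(d["extent"]).tolist()) for d in trace(c,n)][:4])
E
```

```text
pics
{'t': 0.0, 'joints': array([-1.42760064e+00,  3.51232640e-01,  1.65245430e+00, -1.46270710e-05,
        1.13909161e+00, -8.46011295e-02]), 'dq': array([ 0.00065752, -0.00152021,  0.00089737,  0.0002825 ,  0.0009988 ,
       -0.00228685]), 'joint_torque': array([-8.13264414e-04, -5.06100833e+01, -2.91408885e+01, -7.16799173e-05,
        4.42166303e-03,  3.55423458e-05]), 'position': array([ 0.12417858, -0.53544164,  0.22734891]), 'orientation': array([-5.92498664e-04,  9.93520062e-01,  1.13655330e-01, -2.40071495e-05]), 'ft_force': array([-0.39215972, -0.21501074,  0.90141598]), 'wrist_torque': array([ 0.02418945, -0.01763818,  0.05614329]), 'gripper_force': 0.0, 'grip_width': 0.9997585596821379}
top {'intrinsics': array([[375.25821295,   0.        , 324.14821709],
       [  0.        , 375.25821295, 200.6874566 ],
       [  0.        ,   0.        ,   1.        ]]), 'eye': array([ 0.35536602, -0.00493309,  0.87892925]), 'orientation': array([ 0.04827567, -0.69645931,  0.71411756, -0.05147812])}
last [(0.66, [234.2, 154.7])] [(0.71, [205.0, 63.0, 249.0, 177.0]), (0.56, [349.0, 15
[... 1376 characters left out ...]
[(0.56, [312.5, 146.1])] [(0.95, [297.0, 120.0, 322.0, 152.0])]
dish [(0.76, [294.0, 177.6])] [(0.89, [283.0, 158.0, 311.0, 184.0])]
heel_block [(0.97, [338.2, 168.4])] [(0.95, [336.0, 154.0, 359.0, 171.0])]
heel_rubber [(0.74, [332.3, 292.0]), (0.63, [339.9, 147.3])] [(0.94, [336.0, 276.0, 364.0, 302.0])]
spool [(0.6, [341.1, 146.5])] [(0.57, [335.0, 127.0, 348.0, 148.0])]
tin [(0.95, [339.0, 198.7]), (0.94, [383.5, 216.0]), (0.88, [382.7, 191.5]), (0.75, [276.5, 217.4])] [(0.9, [327.0, 181.0, 354.0, 207.0]), (0.88, [264.0, 201.0, 290.0, 219.0]), (0.68, [370.0, 175.0, 396.0, 195.0]), (0.61, [371.0, 201.0, 398.0, 228.0])]
bottle [(0.78, [336.2, 245.2])] [(0.89, [325.0, 199.0, 340.0, 251.0])]
```

Run:
```python
import cv2
a=cv2.imread("pics/top0.png")[45:305,150:500]; cv2.imwrite("pics/top0c.png",cv2.resize(a,None,fx=2.25,fy=2.25,interpolation=cv2.INTER_CUBIC))
a=cv2.imread("pics/side0.png")[100:320,130:430]; cv2.imwrite("pics/side0c.png",cv2.resize(a,None,fx=2.6,fy=2.6,interpolation=cv2.INTER_CUBIC))
```

```text
(no output)
```

View pics/top0c.png

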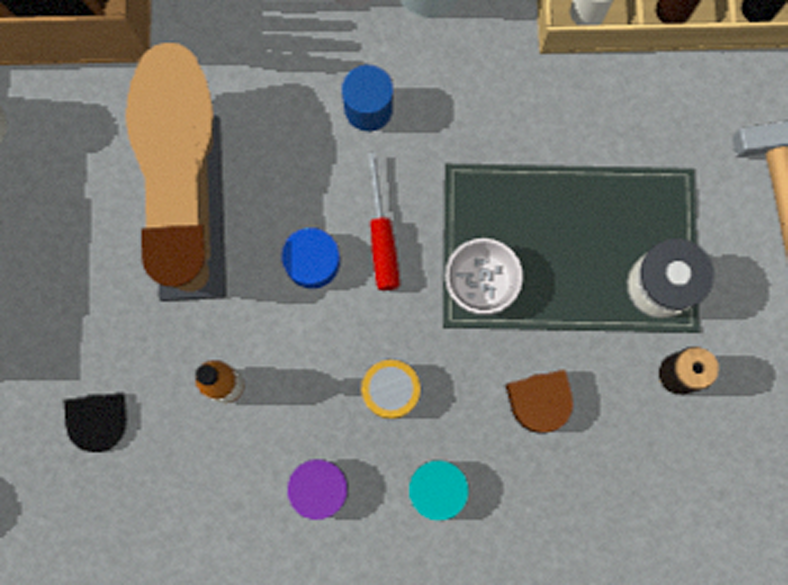

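View pics/side0c.png

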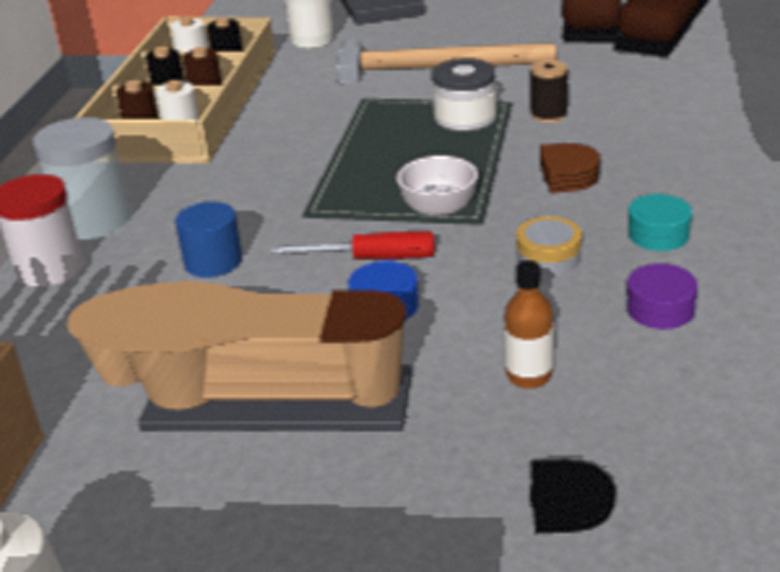

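The top view, in full-frame pixels, shows:
- the real tin (brass rim, steel lid) at about (323,217)
- the block at (390,223)
- the rubber at (193,233)
- the spool at (458,209)
- the bottle at (248,216)
- the pot on the right at (450,167)
- the dish on the left at (365,168)
- the seat at (227,158), toe pointing up in the image (+x)

Next I'll fit prism silhouettes to colour masks.

```bash
cat > h.py <<'E'
import cv2,numpy as np
from scipy.optimize import minimize
from scipy.spatial.transform import Rotation as R
from plant import robot, optics, trace, place_of
def rot(q): return R.from_quat([q[1],q[2],q[3],q[0]])
def proj(P,k):
    c=(np.asarray(P)-k["eye"])@rot(k["orientation"]).as_matrix()
    u=c@k["intrinsics"].T; return u[:,:2]/u[:,2:]
def ray(uv,k,z):
    d=rot(k["orientation"]).as_matrix()@np.linalg.inv(k["intrinsics"])@[uv[0],uv[1],1]
    return k["eye"]+d*(z-k["eye"][2])/d[2]
def D(L=.058,w=.06):
    a=np.linspace(np.pi/2,3*np.pi/2,25); c=-L+w/2
    return np.vstack([[0,-w/2],[0,w/2],np.c_[c+w/2*np.cos(a),w/2*np.sin(a)]])
def circ(d):
    a=np.linspace(0,2*np.pi,40); return d/2*np.c_[np.cos(a),np.sin(a)]
def fit(mask,k,out,z0,z1,x0,yaw=True,S=8):
    m=mask.astype(np.float32); 
    ys,xs=np.nonzero(mask); l,t=xs.min()-12,ys.min()-12; sub=m[t:ys.max()+13,l:xs.max()+13]
    big=cv2.resize(sub,None,fx=S,fy=S,interpolation=cv2.INTER_LINEAR)
    def f(p):
        th=p[2] if yaw else 0; M=np.array([[np.cos(th),-np.sin(th)],[np.sin(th),np.cos(th)]])
        o=out@M.T+p[:2]
        P=np.vstack([np.c_[o,np.full(len(o),z)] for z in (z0,z1)])
        uv=((proj(P,k)-[l,t]+.5)*S-.5).astype(np.float32)
        im=np.zeros_like(big); cv2.fillConvexPoly(im,np.round(cv2.convexHull(uv)*16).astype(np.int32),1,shift=4)
        return np.abs(im-big).sum()/big.sum()
    x0=np.array(x0,float)[:3 if yaw else 2]
    sim=np.vstack([x0]+[x0+d for d in np.diag([.01,.01,.2])[:len(x0),:len(x0)]])
    r=minimize(f,x0,method="Nelder-Mead",options=dict(initial_simplex=sim,xatol=1e-4,fatol=1e-4))
    return np.round(r.x,4),round(r.fun,3)
def comp(mask,uv):
    n,lab,st,_=cv2.connectedComponentsWithStats(mask.astype(np.uint8)); return lab==lab[int(uv[1]),int(uv[0])]
E
python3 - <<'E'
from h import *
im=cv2.imread("pics/top0.png"); hsv=cv2.cvtColor(im,cv2.COLOR_BGR2HSV).astype(int); k=optics.calibration("top")
H,Sa,V=hsv[...,0],hsv[...,1],hsv[...,2]
for n,uv in dict(seat=(227,158),block=(390,223),rubber=(193,233),spool=(460,209),tin=(323,217),pot=(445,172),dish=(365,168),mat=(400,150),wood=(225,110),bottle=(248,216)).items():
    print(n,hsv[uv[1],uv[0]])
brown=(Sa>120)&((H<16))&(V<185)
for n,uv,z0,z1,o in [("seat",(227,158),.085,.085,D(.059)),("block",(390,223),0,.025,D()),("rubber",(193,233),0,.01,D())]:
    mk=comp(V<45,uv) if n=="rubber" else comp(brown if n=="block" else brown&(V<125),uv)
    g=ray(uv,k,z1); print(n,mk.sum(),g,fit(mk,k,o,z0,z1,[g[0]+.03,g[1],0]))
t=lambda n,uv:next((d["pixels"] for d in trace("top",n) if d["pixels"][uv[1],uv[0]]),None)
optics.capture("top")
for n,uv,d,z0,z1 in [("spool",(458,209),.044,0,.06),("tin",(323,217),.06,0,.028),("pot",(450,167),.072,.003,.063),("dish",(365,168),.08,.003,.035)]:
    mk=t(n,uv)
    if mk is None: print(n,"miss");continue
    g=ray(uv,k,z1/2); print(n,mk.sum(),fit(mk,k,circ(d),z0,z1,g,False))
mk=comp((H>55)&(H<90)&(Sa>50)&(V<85),(400,150)); ys,xs=np.nonzero(mk)
b=cv2.minAreaRect(np.c_[xs,ys].astype(np.float32)); P=np.array([ray(p,k,.003) for p in cv2.boxPoints(b)]); print("mat",mk.sum(),P[:,:2].round(4).tolist(),P.mean(0))
for uv in [(250.3,216.2)]: print("bottle",ray(uv,k,0))
E
```

```text
seat [ 11 212  83]
block [ 12 196 121]
rubber [128  46  22]
spool [42 67 19]
tin [105  20 175]
pot [103  39  79]
dish [  9  10 171]
mat [80 43 71]
wood [ 16 131 195]
bottle [ 15 201 109]
seat 660 [0.56695167 0.19846845 0.085     ] (array([0.5953, 0.2006, 0.0726]), np.float64(0.057))
block 597 [ 0.42157856 -0.15916885  0.025     ] (array([ 0.4478, -0.156 ,  0.2201]), np.float64(0.088))
rubber 571 [0.41101816 0.29409943 0.01      ] (array([0.44  , 0.2997, 0.0806]), np.float64(0.099))
spool miss
tin 544 (array([ 0.4388, -0.0083]), np.float64(0.057))
pot 1023 (array([ 0.5434, -0.2959]), np.float64(0.062))
dish 896 (array([ 0.5538, -0.1073]), np.float64(0.141))
mat 253787 [[1.016, 0.8012], [0.9782, -0.8288], [0.0226, -0.6911], [0.0593, 0.7096]] [ 0.51901893 -0.00226569  0.003     ]
bottle [0.44772625 0.16396116 0.        ]
```

Run:
```python
from h import *
k=optics.calibration("top"); ks=optics.calibration("side")
c=np.array([[445,165],[694,170],[699,331],[444,326]])/2.25+[150,45]-.25
P=np.array([ray(p,k,.003)[:2] for p in c]); print("mat",P.round(4).tolist(),P.mean(0))
for a,b in [(1,0),(2,3)]: d=P[b]-P[a]; print("long",np.linalg.norm(d),np.arctan2(-d[0],d[1]))
for a,b in [(3,0),(2,1)]: d=P[b]-P[a]; print("short",np.linalg.norm(d),np.arctan2(d[1],d[0]))
top=np.array([697,368])/2.25+[150,45]-.25; print("spool top",ray(top,k,.06))
# side checks
optics.capture("side")
for n,o,z0,z1,g,y in [("heel_block",D(),0,.025,[.4478,-.156,.22],1),("heel_rubber",D(),0,.01,[.44,.2997,.08],1),("spool",circ(.044),0,.06,ray(top,k,.06)[:2],0),("tin",circ(.06),0,.028,[.4388,-.0083],0),("pot",circ(.072),.003,.063,[.5434,-.2959],0),("dish",circ(.08),.003,.035,[.5538,-.1073],0),("bottle",circ(.038),0,.07,[.4477,.164],0)]:
    c=proj([[*g[:2],(z0+z1)/2]],ks)[0].astype(int)
    for d in trace("side",n):
        if d["pixels"][c[1],c[0]]: print(n,d["p"],fit(d["pixels"],ks,o,z0,z1,g,bool(y)));break
    else: print(n,"miss")
```

```text
mat [[0.6814, -0.0725], [0.6693, -0.3417], [0.4929, -0.3336], [0.5049, -0.0654]] [ 0.58712262 -0.20330985]
long 0.2694432303997391 -0.04513479947278163
long 0.26842507075355376 -0.044641381334537523
short 0.17669964739841282 -0.03995899533895508
short 0.1765648652250903 -0.045721743231321395
spool top [ 0.447389   -0.30746075  0.06      ]
heel_block 0.97 (array([ 0.4525, -0.1522,  0.1724]), np.float64(0.078))
heel_rubber 0.75 (array([0.4425, 0.3023, 0.1299]), np.float64(0.052))
spool 0.68 (array([ 0.4522, -0.3003]), np.float64(0.093))
tin 0.74 (array([ 0.4412, -0.0051]), np.float64(0.137))
pot 0.75 (array([ 0.5454, -0.2909]), np.float64(0.096))
dish 0.84 (array([ 0.555, -0.111]), np.float64(0.211))
bottle 0.95 (array([0.4512, 0.1625]), np.float64(0.201))
```

Mat yaw comes out at about -0.045 and its centre at (0.587,-0.203), and the pot and dish positions agree with that. I'll go above the block first and refine from the wrist camera.

```bash
cat >> h.py <<'E'
def yaw():
    q=robot.get_state()["orientation"]; x=rot(q).as_matrix()[:,0]; return np.arctan2(x[1],x[0])
def to(x,y,z,th=None):
    s=robot.get_state(); M=rot(s["orientation"]).as_matrix(); d=M.T@(np.array([x,y,z])-s["position"])
    w=0
    if th is not None:
        w=yaw()-th; w=(w+np.pi/2)%np.pi-np.pi/2
    print("pos",s["position"].round(4),"yaw %.3f"%yaw(),"shift",d.round(4),"turn z %.3f"%w,"q6 %.2f"%s["joints"][5],"t",s["t"])
E
python3 -m handwheel '[[[0.387,-0.298,0.03],[0,0,0]],[[0.387,-0.298,0.03],[0,0,0]],[[0.387,-0.298,0.03],[0,0,0]],[[0.387,-0.298,0.03],[0,0,0]],[[0.387,-0.298,0.03],[0,0,0]],[[0.387,-0.298,0.03],[0,0,0]],[[0.387,-0.298,0.03],[0,0,0]],[[0.387,-0.298,0.03],[0,0,0]],[[0.387,-0.298,0.03],[0,0,0]],[[0.387,-0.298,0.03],[0,0,0]]]' 1 40
python3 - <<'E'
from h import *
k=optics.calibration("wrist"); im=optics.capture("wrist")[:,:,::-1].copy(); cv2.imwrite("pics/w1.png",im); print(k["eye"],rot(k["orientation"]).as_matrix().round(2).tolist())
hsv=cv2.cvtColor(im,cv2.COLOR_BGR2HSV).astype(int); H,Sa,V=[hsv[...,i] for i in range(3)]
uv=proj([[.425,-.16,.025]],k)[0]; print(uv,hsv[int(uv[1]),int(uv[0])])
mk=comp((Sa>120)&(H<16)&(V<185),uv); print(mk.sum(),fit(mk,k,D(),0,.025,[.4485,-.155,.2],S=2))
for d in trace("wrist","heel_block"): print(d["p"],d["extent"],fit(d["pixels"],k,D(),0,.025,[.4485,-.155,.2],S=2))
to(.4338,-.158,.022,.2)
E
```

```text
t: 3.8
position: [0.4337, -0.1583, 0.1979]
orientation: [0.0, 0.993, 0.114, -0.0]
ft_force: [-0.1, -0.7, 0.2]
grip_width: 1.003
gripper_force: 0.0
[ 0.51095927 -0.13995525  0.34429984] [[0.23, -0.92, -0.31], [-0.97, -0.22, -0.07], [-0.0, 0.31, -0.95]]
[319.8078738  187.58483157] [ 11 177  95]
3346 (array([ 0.4477, -0.1551,  0.2162]), np.float64(0.059))
0.7 [288.8, 155.9, 354.6, 221.2] (array([ 0.4481, -0.155 ,  0.2287]), np.float64(0.049))
pos [ 0.4334 -0.1589  0.198 ] yaw 0.226 shift [ 0.0006 -0.0008  0.176 ] turn z 0.026 q6 0.89 t 3.9
```

View pics/w1.png

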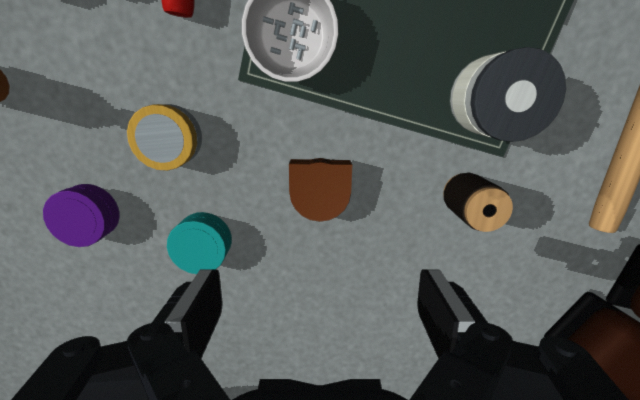

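The wrist view shows the block centred between the jaws at (320,188), flanks parallel to the pads. I'll go straight down.

```bash
python3 -m handwheel '[[[0,0,0.06],[0,0,0]],[[0,0,0.12],[0,0,0]],[[0,0,0.16],[0,0,0]],[[0,0,0.175],[0,0,0]],[[0,0,0.175],[0,0,0]]]' 1 40
python3 -m handwheel '[[[0,0,0],[0,0,0]],[[0,0,0],[0,0,0]],[[0,0,0],[0,0,0]],[[0,0,0],[0,0,0]],[[0,0,0],[0,0,0]],[[0,0,0],[0,0,0]]]' 0 40
python3 -m handwheel '[[[0,0,-0.06],[0,0,0]],[[0,0,-0.12],[0,0,0]],[[0,0,-0.2],[0,0,0]],[[0,0,-0.2],[0,0,0]]]'
python3 - <<'E'
from h import *
c,s=np.cos(.0726),np.sin(.0726)
to(.5953-.0146*c,.2006-.0146*s,.2,.0726)
k=optics.calibration("wrist"); im=optics.capture("wrist")[:,:,::-1].copy(); cv2.imwrite("pics/w2.png",im)
E
```

```text
t: 4.53
position: [0.4338, -0.1586, 0.023]
orientation: [-0.0, 0.994, 0.113, -0.0]
ft_force: [0.3, 0.5, 0.4]
grip_width: 0.998
gripper_force: 0.0
t: 5.28
position: [0.4339, -0.158, 0.0229]
orientation: [-0.0, 0.994, 0.114, -0.0]
ft_force: [0.0, -0.2, -0.8]
grip_width: -0.0
gripper_force: 0.0
t: 5.78
position: [0.435, -0.1585, 0.2266]
orientation: [0.002, 0.994, 0.114, 0.002]
ft_force: [0.1, -0.2, -0.8]
grip_width: -0.001
gripper_force: 0.0
pos [ 0.435  -0.1585  0.2266] yaw 0.228 shift [ 0.2227 -0.316   0.0265] turn z 0.155 q6 0.89 t 5.775
```

View pics/w2.png

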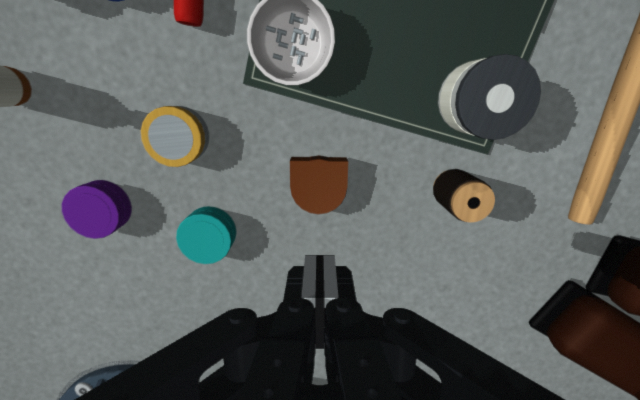

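The wrist view shows the jaws shut at (320,260) and the block still on the table at (319,186), so the grasp missed. I'll check where the tips really are.

Run:
```python
from h import *
k=optics.calibration("wrist"); im=optics.capture("wrist")[:,:,::-1].copy(); s=robot.get_state()
print(robot.tips_ahead, k["eye"], s["position"])
M=rot(s["orientation"]).as_matrix()
for dz in (-.002,0,.017,.1,.2): print(dz,proj([s["position"]+M[:,2]*dz],k)[0])
hsv=cv2.cvtColor(im,cv2.COLOR_BGR2HSV).astype(int); H,Sa,V=[hsv[...,i] for i in range(3)]
mk=comp((Sa>120)&(H<16)&(V<185),(319,186)); print(mk.sum(),fit(mk,k,D(),0,.025,[.4485,-.155,.2],S=2))
im=optics.capture("top"); k=optics.calibration("top")
for dz in (0,.017): print(proj([s["position"]+M[:,2]*dz],k)[0])
cv2.imwrite("pics/top1.png",cv2.resize(im[120:300,280:520,::-1],None,fx=3,fy=3))
```

```text
0.017 [ 0.51166367 -0.13994412  0.37387036] [ 0.43469117 -0.15841297  0.2247877 ]
-0.002 [319.73740696 266.8782447 ]
0 [319.73302763 264.87846947]
0.017 [319.69948839 249.56311801]
0.1 [319.5952993  201.98622798]
0.2 [319.53104028 172.64300094]
2809 (array([ 0.448 , -0.1548,  0.2144]), np.float64(0.071))
[409.25451029 206.25964399]
[407.12575806 207.41435734]
```

View pics/top1.png

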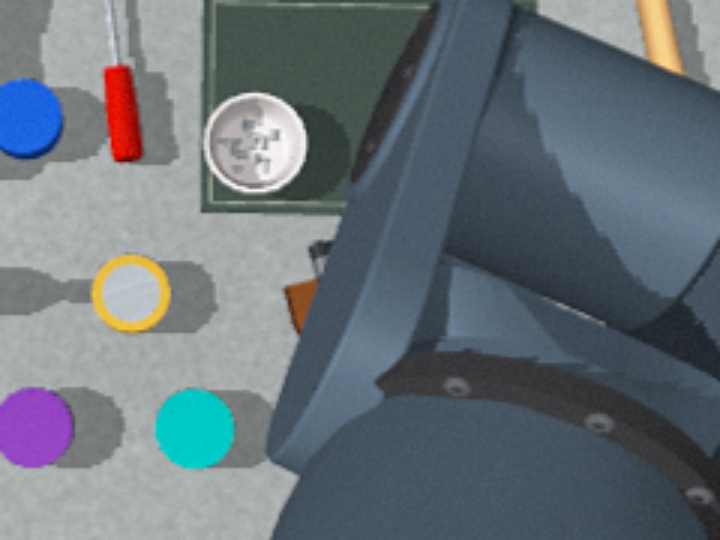

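Geometry agrees and the block hasn't moved at all (0.448,-0.155), so the pads must have passed over it. I'll go down lower with the jaws part closed and look before gripping.

```bash
python3 -m handwheel '[[[0,0,0],[0,0,0]],[[0,0,0],[0,0,0]],[[0,0,0],[0,0,0]],[[-0.001,0,0.06],[0,0,0]],[[-0.001,0,0.12],[0,0,0]],[[-0.001,0,0.17],[0,0,0]],[[-0.001,0,0.19],[0,0,0]],[[-0.001,0,0.2],[0,0,0]],[[-0.001,0,0.206],[0,0,0]],[[-0.001,0,0.206],[0,0,0]]]' 0.9 40
python3 - <<'E'
from h import *
im=optics.capture("wrist")[:,:,::-1].copy(); cv2.imwrite("pics/w3.png",im)
im=optics.capture("side")[:,:,::-1].copy(); cv2.imwrite("pics/s3.png",cv2.resize(im[100:220,260:440],None,fx=4,fy=4,interpolation=cv2.INTER_CUBIC))
E
```

```text
t: 7.18
position: [0.4332, -0.1584, 0.0172]
orientation: [0.0, 0.994, 0.114, 0.0]
ft_force: [0.2, -0.2, 0.5]
grip_width: 0.902
gripper_force: 0.0
```

View pics/w3.png

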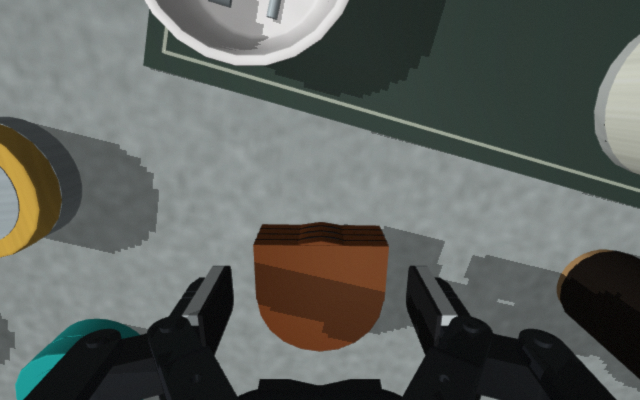

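View pics/s3.png

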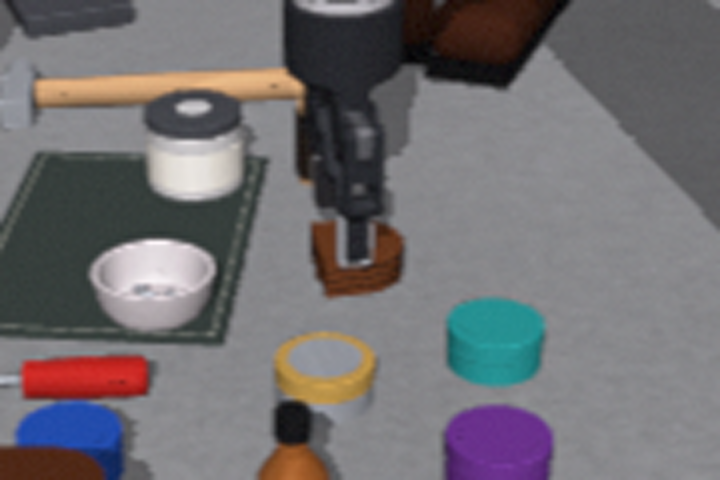

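The pads flank the block symmetrically, with gaps at columns 231–254 and 388–407. Opened, the tips stay about 13 mm above their shut height, so I'll go lower and close only to below the block's width.

```bash
python3 -m handwheel '[[[0,0,0.002],[0,0,0]],[[0,0,0.004],[0,0,0]],[[0,0,0.004],[0,0,0]]]' 0.85 40
python3 -m handwheel '[[[0,0,0],[0,0,0]],[[0,0,0],[0,0,0]],[[0,0,0],[0,0,0]],[[0,0,0],[0,0,0]],[[0,0,0],[0,0,0]]]' 0.55 40
```

```text
t: 7.65
position: [0.4329, -0.1583, 0.0128]
orientation: [-0.0, 0.994, 0.114, -0.0]
ft_force: [-0.4, 0.6, -0.2]
grip_width: 0.846
gripper_force: 0.0
t: 8.28
position: [0.433, -0.1583, 0.0133]
orientation: [0.0, 0.994, 0.114, 0.0]
ft_force: [-2.5, 0.7, 7.9]
grip_width: 0.682
gripper_force: 41.0
```

```bash
python3 -m handwheel '[[[0,0,-0.02],[0,0,0]],[[0,0,-0.08],[0,0,0]],[[0,0,-0.14],[0,0,0]],[[0,0,-0.2],[0,0,0]],[[0,0,-0.2],[0,0,0]]]' 0.5 60
python3 - <<'E'
from h import *
c,s=np.cos(.0726),np.sin(.0726)
to(.5953-.0154*c,.2006-.0154*s,.2,.0726)
E
```

```text
t: 8.9
position: [0.4347, -0.1591, 0.2168]
orientation: [0.002, 0.994, 0.114, 0.003]
ft_force: [0.4, -0.2, -2.6]
grip_width: 0.668
gripper_force: 64.8
pos [ 0.4347 -0.1591  0.2168] yaw 0.228 shift [ 0.2224 -0.3166  0.0167] turn z 0.155 q6 0.89 t 8.9
```

```bash
python3 -m handwheel '[[[0.224,-0.316,0.013],[0,0,0.155]],[[0.224,-0.316,0.013],[0,0,0.155]],[[0.224,-0.316,0.013],[0,0,0.155]],[[0.224,-0.316,0.013],[0,0,0.155]],[[0.224,-0.316,0.013],[0,0,0.155]],[[0.224,-0.316,0.013],[0,0,0.155]],[[0.224,-0.316,0.013],[0,0,0.155]],[[0.224,-0.316,0.013],[0,0,0.155]],[[0.224,-0.316,0.013],[0,0,0.155]]]'
python3 - <<'E'
from h import *
c,s=np.cos(.0726),np.sin(.0726)
to(.5953-.0154*c,.2006-.0154*s,.101,.0726)
k=optics.calibration("wrist"); im=optics.capture("wrist")[:,:,::-1].copy(); cv2.imwrite("pics/w4.png",im)
st=robot.get_state(); th=yaw(); o=st["position"]+np.array([.0154*np.cos(th),.0154*np.sin(th),-.013])
b=np.c_[D()@np.array([[np.cos(th),np.sin(th)],[-np.sin(th),np.cos(th)]])+o[:2],np.full(27,o[2])]
sd=np.c_[D(.059)@np.array([[c,s],[-s,c]])+[.5953,.2006],np.full(27,.085)]
for P,col in ((b,(0,255,0)),(b+[0,0,.025],(0,255,255)),(sd,(255,0,255))): cv2.polylines(im,[proj(P,k).round().astype(int)],True,col,1)
cv2.imwrite("pics/w4.png",im)
E
```

```text
t: 10.02
position: [0.5793, 0.1988, 0.1994]
orientation: [0.0, 0.999, 0.036, -0.001]
ft_force: [0.5, -0.7, -1.2]
grip_width: 0.672
gripper_force: 64.8
pos [0.5793 0.1988 0.1994] yaw 0.072 shift [ 0.0008 -0.0007  0.0984] turn z -0.001 q6 1.75 t 10.025
```

View pics/w4.png

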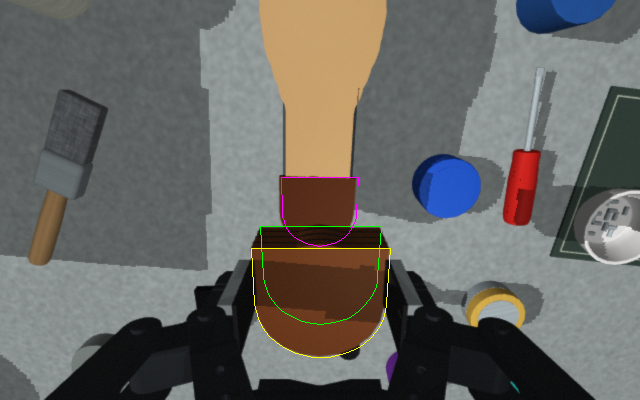

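Overlays match the picture: the block's top outline in yellow at rows 248–357, and the seat in pink at rows 178–245. Lowering now.

```bash
python3 -m handwheel '[[[0.001,-0.001,0.05],[0,0,0]],[[0.001,-0.001,0.08],[0,0,0]],[[0.001,-0.001,0.092],[0,0,0]],[[0.001,-0.001,0.098],[0,0,0]],[[0.001,-0.001,0.1],[0,0,0]],[[0.001,-0.001,0.1],[0,0,0]]]'
python3 -m handwheel '[[[0,0,0.001],[0,0,0]],[[0,0,0.001],[0,0,0]]]'
```

```text
t: 10.82
position: [0.5811, 0.2012, 0.1007]
orientation: [-0.0, 0.999, 0.036, 0.001]
ft_force: [0.1, -0.4, -1.4]
grip_width: 0.669
gripper_force: 64.8
t: 11.08
position: [0.5808, 0.2013, 0.0991]
orientation: [-0.0, 0.999, 0.036, 0.0]
ft_force: [0.6, -0.4, -0.5]
grip_width: 0.674
gripper_force: 64.8
```

```bash
python3 -m handwheel '[[[0,0,0.001],[0,0,0]],[[0,0,0.001],[0,0,0]]]'
python3 -m handwheel '[[[0,0,0.001],[0,0,0]],[[0,0,0.001],[0,0,0]]]'
```

```text
t: 11.32
position: [0.5808, 0.2013, 0.0987]
orientation: [-0.0, 0.999, 0.036, 0.0]
ft_force: [-3.6, -0.9, 6.7]
grip_width: 0.673
gripper_force: 65.7
t: 11.58
position: [0.5809, 0.2013, 0.0986]
orientation: [-0.0, 0.999, 0.036, 0.0]
ft_force: [-7.6, -2.6, 16.5]
grip_width: 0.665
gripper_force: 66.9
```

Contact. Release, rise, and go above the rubber.

```bash
python3 -m handwheel '[[[0,0,-0.001],[0,0,0]],[[0,0,-0.001],[0,0,0]],[[0,0,-0.001],[0,0,0]],[[0,0,-0.001],[0,0,0]],[[0,0,-0.03],[0,0,0]],[[0,0,-0.08],[0,0,0]],[[0,0,-0.1],[0,0,0]],[[0,0,-0.1],[0,0,0]]]' 0.95
python3 - <<'E'
from h import *
to(.4264,.2995,.2,.09)
k=optics.calibration("wrist"); im=optics.capture("wrist")[:,:,::-1].copy(); cv2.imwrite("pics/w5.png",im)
hsv=cv2.cvtColor(im,cv2.COLOR_BGR2HSV).astype(int); H,Sa,V=[hsv[...,i] for i in range(3)]
uv=proj([[.57,.2,.11]],k)[0]; mk=comp((Sa>120)&(H<16)&(V<185),uv); print(uv,mk.sum(),fit(mk,k,D(),.085,.11,[.595,.2,.07],S=2))
for d in trace("wrist","heel_block"): print(d["p"],d["extent"],fit(d["pixels"],k,D(),.085,.11,[.595,.2,.07],S=2))
E
```

```text
t: 12.58
position: [0.5813, 0.2014, 0.1982]
orientation: [-0.0, 0.999, 0.036, 0.001]
ft_force: [-0.5, -0.1, -1.0]
grip_width: 0.95
gripper_force: 0.0
pos [0.5813 0.2014 0.1982] yaw 0.073 shift [-0.1474 -0.1091 -0.0022] turn z -0.017 q6 1.76 t 12.575
[320.82019934 222.07174379] 5899 (array([0.5966, 0.2028, 0.0664]), np.float64(0.045))
0.81 [276.1, 176.5, 362.5, 264.4] (array([0.5958, 0.2028, 0.0787]), np.float64(0.025))
```

Block lies within about 2 mm of the seat. Now the rubber.

```bash
python3 -m handwheel '[[[-0.147,-0.109,-0.002],[0,0,-0.017]],[[-0.147,-0.109,-0.002],[0,0,-0.017]],[[-0.147,-0.109,-0.002],[0,0,-0.017]],[[-0.147,-0.109,-0.002],[0,0,-0.017]],[[-0.147,-0.109,-0.002],[0,0,-0.017]],[[-0.147,-0.109,-0.002],[0,0,-0.017]]]' 1
python3 - <<'E'
from h import *
k=optics.calibration("wrist"); im=optics.capture("wrist")[:,:,::-1].copy(); cv2.imwrite("pics/w5.png",im)
hsv=cv2.cvtColor(im,cv2.COLOR_BGR2HSV).astype(int); V=hsv[...,2]
uv=proj([[.41,.3,.01]],k)[0]; mk=comp(V<45,uv); print(uv,mk.sum(),fit(mk,k,D(),0,.01,[.441,.301,.09],S=2))
for d in trace("wrist","heel_rubber"): print(d["p"],d["extent"],fit(d["pixels"],k,D(),0,.01,[.441,.301,.09],S=2))
to(.4264,.2995,.012,.09)
E
```

```text
t: 13.42
position: [0.4269, 0.2986, 0.1983]
orientation: [0.0, 0.999, 0.044, -0.0]
ft_force: [-0.3, -0.9, -0.3]
grip_width: 0.998
gripper_force: 0.0
[317.02589477 190.89597057] 2952 (array([0.4399, 0.3011, 0.1129]), np.float64(0.048))
0.78 [287.6, 159.1, 352.0, 214.2] (array([0.4402, 0.3008, 0.0902]), np.float64(0.054))
pos [0.4269 0.2986 0.1985] yaw 0.088 shift [-0.0003 -0.001   0.1865] turn z -0.002 q6 2.00 t 13.525
```

```bash
python3 -m handwheel '[[[-0.002,-0.001,0.06],[0,0,-0.012]],[[-0.002,-0.001,0.12],[0,0,-0.012]],[[-0.002,-0.001,0.165],[0,0,-0.012]],[[-0.002,-0.001,0.182],[0,0,-0.012]],[[-0.002,-0.001,0.187],[0,0,-0.012]],[[-0.002,-0.001,0.187],[0,0,-0.012]]]' 0.85 40
python3 -m handwheel '[[[0,0,0],[0,0,0]],[[0,0,0],[0,0,0]],[[0,0,0],[0,0,0]],[[0,0,0],[0,0,0]],[[0,0,0],[0,0,0]]]' 0.55 40
```

```text
t: 14.28
position: [0.4249, 0.3004, 0.013]
orientation: [-0.0, 0.999, 0.051, 0.001]
ft_force: [-0.3, 0.9, -0.4]
grip_width: 0.848
gripper_force: 0.0
t: 14.9
position: [0.4241, 0.3, 0.0119]
orientation: [0.0, 0.999, 0.051, -0.0]
ft_force: [-1.2, 0.2, -0.4]
grip_width: 0.548
gripper_force: 0.0
```

The jaws passed over the rubber, so the tips sit higher than nominal. Reopen and go lower, watching the force.

```bash
python3 -m handwheel '[[[0.001,0,0],[0,0,0]],[[0.001,0,0],[0,0,0]],[[0.001,0,0],[0,0,0]],[[0.001,0,0.003],[0,0,0]],[[0.001,0,0.006],[0,0,0]],[[0.001,0,0.006],[0,0,0]]]' 0.85 40
python3 - <<'E'
from h import *
im=optics.capture("side")[:,:,::-1].copy(); cv2.imwrite("pics/s6.png",cv2.resize(im[200:340,270:430],None,fx=4,fy=4,interpolation=cv2.INTER_CUBIC))
E
```

```text
t: 15.65
position: [0.4249, 0.3, 0.0056]
orientation: [0.0, 0.999, 0.051, -0.0]
ft_force: [0.1, 1.0, 0.3]
grip_width: 0.85
gripper_force: 0.0
```

View pics/s6.png

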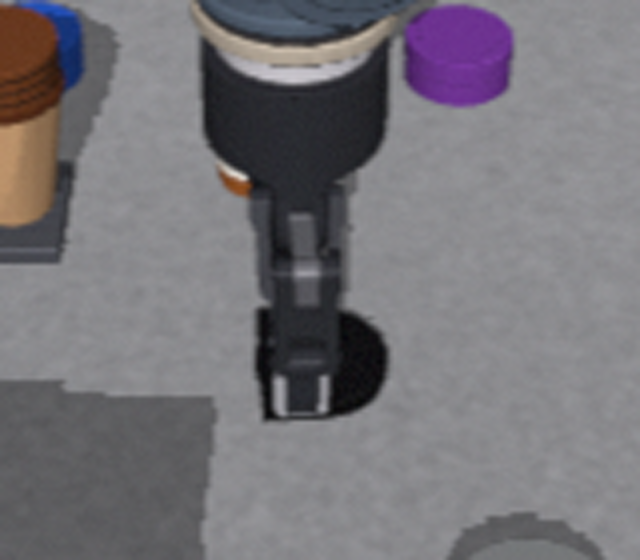

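The side view shows the jaw pads just off the table, overlapping the rubber at crop (300,390). Closing.

```bash
python3 -m handwheel '[[[0,0,0],[0,0,0]],[[0,0,0],[0,0,0]],[[0,0,0],[0,0,0]],[[0,0,0],[0,0,0]],[[0,0,0],[0,0,0]]]' 0.6 40
```

```text
t: 16.32
position: [0.4251, 0.3002, 0.0059]
orientation: [-0.0, 0.999, 0.051, 0.0]
ft_force: [0.3, -0.1, 0.6]
grip_width: 0.6
gripper_force: 0.0
```

```bash
python3 -m handwheel '[[[0,0,0],[0,0,0]],[[0,0,0],[0,0,0]],[[0,0,0],[0,0,0]],[[0,0,0.003],[0,0,0]],[[0,0,0.003],[0,0,0]]]' 0.8 40
python3 -m handwheel '[[[0,0,0.002],[0,0,0]],[[0,0,0.002],[0,0,0]]]'
python3 - <<'E'
from h import *
k=optics.calibration("wrist"); im=optics.capture("wrist")[:,:,::-1].copy(); s=robot.get_state(); M=rot(s["orientation"]).as_matrix()
for dy in (-.034,.034):
    for dz in (-.002,.004,.017):
        u=proj([s["position"]+M[:,1]*dy+M[:,2]*dz],k)[0]; cv2.drawMarker(im,tuple(u.round().astype(int).tolist()),(0,255,0) if dz>.01 else (0,0,255),0,8)
cv2.imwrite("pics/w6.png",im)
E
```

```text
t: 16.95
position: [0.4249, 0.3, 0.0026]
orientation: [0.0, 0.999, 0.051, -0.0]
ft_force: [-0.9, 0.3, 0.7]
grip_width: 0.795
gripper_force: 0.0
t: 17.2
position: [0.425, 0.3001, 0.0007]
orientation: [0.0, 0.999, 0.051, -0.0]
ft_force: [1.1, -0.7, -0.0]
grip_width: 0.802
gripper_force: 0.0
```

View pics/w6.png

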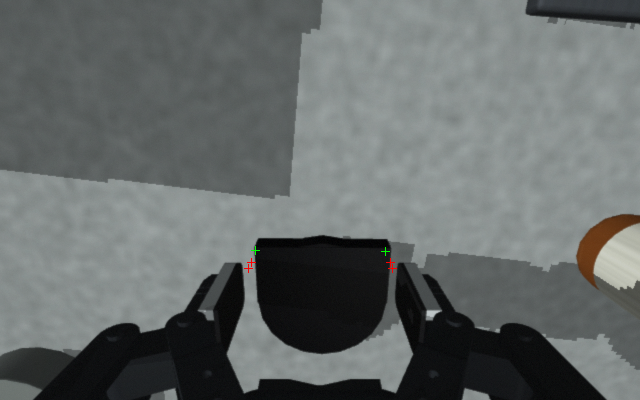

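```bash
python3 -m handwheel '[[[0,0,0.002],[0,0,0]],[[0,0,0.002],[0,0,0]]]' 0.75 40
python3 -m handwheel '[[[0,0,0.001],[0,0,0]],[[0,0,0.001],[0,0,0]]]' 
python3 -m handwheel '[[[0,0,0],[0,0,0]],[[0,0,0],[0,0,0]],[[0,0,0],[0,0,0]],[[0,0,0],[0,0,0]]]' 0.6 40
```

```text
t: 17.5
position: [0.4251, 0.3001, -0.0012]
orientation: [0.0, 0.999, 0.051, -0.0]
ft_force: [1.0, -0.2, -0.7]
grip_width: 0.749
gripper_force: 0.0
t: 17.75
position: [0.4251, 0.3001, -0.0022]
orientation: [0.0, 0.999, 0.051, -0.0]
ft_force: [-0.9, -0.6, 0.8]
grip_width: 0.749
gripper_force: 0.0
t: 18.25
position: [0.4251, 0.3001, -0.0017]
orientation: [-0.0, 0.999, 0.051, 0.0]
ft_force: [-1.6, -1.1, 7.1]
grip_width: 0.682
gripper_force: 41.5
```

```bash
python3 -m handwheel '[[[0,0,0],[0,0,0]],[[0,0,-0.005],[0,0,0]],[[0,0,-0.01],[0,0,0]],[[0,0,-0.03],[0,0,0]],[[0,0,-0.03],[0,0,0]]]' 0.55 60
python3 - <<'E'
from h import *
k=optics.calibration("wrist"); im=optics.capture("wrist")[:,:,::-1].copy(); cv2.imwrite("pics/w7.png",im)
E
```

```text
t: 18.88
position: [0.4258, 0.3006, 0.0289]
orientation: [-0.001, 0.999, 0.051, 0.001]
ft_force: [-0.1, 0.1, 0.4]
grip_width: 0.672
gripper_force: 64.0
```

View pics/w7.png

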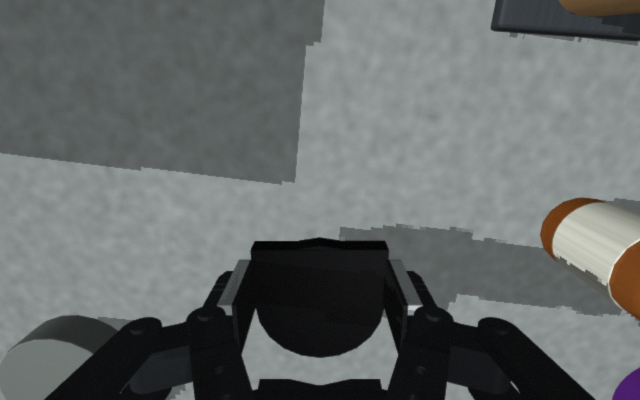

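Rubber is held level. Raise it and carry it over the last.

```bash
python3 -m handwheel '[[[0,0,-0.06],[0,0,0]],[[0,0,-0.12],[0,0,0]],[[0,0,-0.17],[0,0,0]],[[0,0,-0.17],[0,0,0]]]'
python3 - <<'E'
from h import *
to(.5813,.2014,.2,.072)
E
```

```text
t: 19.42
position: [0.4264, 0.3009, 0.2007]
orientation: [-0.001, 0.999, 0.051, 0.003]
ft_force: [0.2, 0.2, -1.6]
grip_width: 0.67
gripper_force: 64.6
pos [0.4264 0.3009 0.2007] yaw 0.102 shift [0.1439 0.1148 0.0012] turn z 0.030 q6 1.99 t 19.425
```

```bash
python3 -m handwheel '[[[0.145,0.114,0],[0,0,0.03]],[[0.145,0.114,0],[0,0,0.03]],[[0.145,0.114,0],[0,0,0.03]],[[0.145,0.114,0],[0,0,0.03]],[[0.145,0.114,0],[0,0,0.03]],[[0.145,0.114,0],[0,0,0.03]]]'
python3 - <<'E'
from h import *
to(.5813,.2014,.111,.072)
k=optics.calibration("wrist"); im=optics.capture("wrist")[:,:,::-1].copy(); cv2.imwrite("pics/w8.png",im)
hsv=cv2.cvtColor(im,cv2.COLOR_BGR2HSV).astype(int)
s=robot.get_state();z=s["position"][2]+.0019; mk=comp(hsv[...,2]<50,proj([s["position"]+[-.01,0,0]],k)[0]); print(mk.sum())
E
```

```text
t: 20.18
position: [0.5799, 0.2021, 0.1972]
orientation: [0.0, 0.999, 0.036, -0.001]
ft_force: [-0.8, 0.3, 0.2]
grip_width: 0.671
gripper_force: 64.6
pos [0.5799 0.2021 0.1972] yaw 0.073 shift [0.0014 0.0008 0.0862] turn z 0.001 q6 1.76 t 20.175
44214
```

```bash
python3 -m handwheel '[[[0.001,0.001,0.04],[0,0,0]],[[0.001,0.001,0.07],[0,0,0]],[[0.001,0.001,0.082],[0,0,0]],[[0.001,0.001,0.086],[0,0,0]],[[0.001,0.001,0.088],[0,0,0]],[[0.001,0.001,0.088],[0,0,0]]]'
python3 -m handwheel '[[[0,0,0.001],[0,0,0]],[[0,0,0.001],[0,0,0]]]'
python3 -m handwheel '[[[0,0,0.001],[0,0,0]],[[0,0,0.001],[0,0,0]]]'
```

```text
t: 20.98
position: [0.5824, 0.2007, 0.1107]
orientation: [-0.0, 0.999, 0.036, 0.001]
ft_force: [0.0, -0.6, -0.5]
grip_width: 0.669
gripper_force: 64.6
t: 21.22
position: [0.5821, 0.2005, 0.1091]
orientation: [-0.0, 0.999, 0.036, 0.0]
ft_force: [0.1, -0.2, -0.3]
grip_width: 0.67
gripper_force: 64.6
t: 21.48
position: [0.5822, 0.2006, 0.1087]
orientation: [-0.0, 0.999, 0.036, 0.0]
ft_force: [-2.5, 0.1, 6.4]
grip_width: 0.67
gripper_force: 65.4
```

```bash
python3 -m handwheel '[[[0,0,0],[0,0,0]],[[0,0,0],[0,0,0]],[[0,0,0],[0,0,0]],[[0,0,0],[0,0,0]],[[0,0,-0.03],[0,0,0]],[[0,0,-0.09],[0,0,0]],[[0,0,-0.1],[0,0,0]],[[0,0,-0.1],[0,0,0]]]' 0.95
python3 - <<'E'
from h import *
k=optics.calibration("wrist"); im=optics.capture("wrist")[:,:,::-1].copy(); cv2.imwrite("pics/w9.png",im)
hsv=cv2.cvtColor(im,cv2.COLOR_BGR2HSV).astype(int); V=hsv[...,2]
uv=proj([[.57,.2,.12]],k)[0]; mk=comp(V<45,uv); print(uv,mk.sum(),fit(mk,k,D(),.11,.12,[.596,.202,.07],S=2))
for d in trace("wrist","heel_rubber"): print(d["p"],d["extent"],fit(d["pixels"],k,D(),.11,.12,[.596,.202,.07],S=2))
to(.439,-.007,.21,.228)
E
```

```text
t: 22.48
position: [0.5821, 0.2005, 0.2081]
orientation: [-0.0, 0.999, 0.036, 0.0]
ft_force: [-0.5, 0.4, -0.4]
grip_width: 0.951
gripper_force: 0.0
[319.60581793 222.72172262] 6000 (array([0.5996, 0.2022, 0.0732]), np.float64(0.066))
0.81 [275.4, 180.6, 363.1, 259.2] (array([0.5966, 0.2022, 0.0807]), np.float64(0.036))
pos [0.5813 0.2003 0.2063] yaw 0.072 shift [-0.1569  0.1966 -0.0032] turn z -0.156 q6 1.76 t 22.575
```

View pics/w9.png

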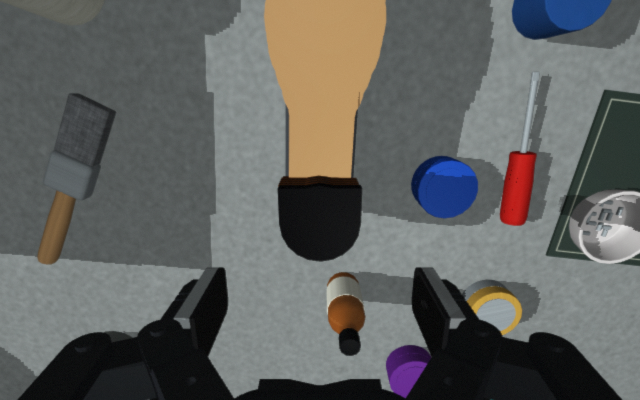

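The rubber sits flush on the block at (320,220), and the bottle still stands at (345,310). Now the tin.

```bash
python3 -m handwheel '[[[-0.156,0.197,-0.003],[0,0,0.117]],[[-0.156,0.197,-0.003],[0,0,0.117]],[[-0.156,0.197,-0.003],[0,0,0.117]],[[-0.156,0.197,-0.003],[0,0,0.117]],[[-0.156,0.197,-0.003],[0,0,0.117]],[[-0.156,0.197,-0.003],[0,0,0.117]],[[-0.156,0.197,-0.003],[0,0,0.117]],[[-0.156,0.197,-0.003],[0,0,0.117]]]' 1 40
python3 - <<'E'
from h import *
k=optics.calibration("wrist"); im=optics.capture("wrist"); c=proj([[.44,-.007,.02]],k)[0].astype(int); print(c)
for d in trace("wrist","tin"):
    if d["pixels"][c[1],c[0]]: r=fit(d["pixels"],k,circ(.06),0,.028,[.44,-.007],False,S=2); print(d["p"],d["extent"],r); to(*r[0],.008,-.045); break
for n,o,z0,z1,g in [("pot",circ(.072),.003,.063,[.543,-.296]),("dish",circ(.08),.003,.035,[.553,-.107])]:
    for d in trace("wrist",n): print(n,d["p"],fit(d["pixels"],k,o,z0,z1,g,False,S=2))
E
```

```text
t: 23.58
position: [0.4408, -0.0064, 0.2105]
orientation: [-0.0, 1.0, -0.022, -0.0]
ft_force: [-1.0, -0.1, 0.1]
grip_width: 0.999
gripper_force: 0.0
[320 174]
0.71 [292.3, 143.7, 349.9, 206.4] (array([ 0.4381, -0.0065]), np.float64(0.068))
pos [ 0.4407 -0.0066  0.2107] yaw -0.044 shift [-0.0026 -0.      0.2027] turn z 0.001 q6 1.49 t 23.675Traceback (most recent call last):
  File "<stdin>", line 6, in <module>
  File "h.py", line 20, in fit
    big=cv2.resize(sub,None,fx=S,fy=S,interpolation=cv2.INTER_LINEAR)
cv2.error: OpenCV(4.12.0) /io/opencv/modules/imgproc/src/resize.cpp:4208: error: (-215:Assertion failed) !ssize.empty() in function 'resize'
```

```bash
python3 -m handwheel '[[[-0.002,0,0.06],[0,0,0]],[[-0.002,0,0.12],[0,0,0]],[[-0.002,0,0.17],[0,0,0]],[[-0.002,0,0.195],[0,0,0]],[[-0.002,0,0.203],[0,0,0]],[[-0.002,0,0.203],[0,0,0]]]' 0.9 40
python3 -m handwheel '[[[0,0,0],[0,0,0]],[[0,0,0],[0,0,0]],[[0,0,0],[0,0,0]],[[0,0,0],[0,0,0]],[[0,0,0],[0,0,0]]]' 0.6 40
```

```text
t: 24.48
position: [0.4388, -0.007, 0.0082]
orientation: [-0.0, 1.0, -0.023, 0.0]
ft_force: [-0.6, 0.3, 0.5]
grip_width: 0.907
gripper_force: 0.0
t: 25.1
position: [0.4393, -0.0071, 0.0093]
orientation: [0.0, 1.0, -0.023, 0.001]
ft_force: [-1.9, 1.9, 8.1]
grip_width: 0.685
gripper_force: 40.7
```

```bash
python3 -m handwheel '[[[0,0,-0.02],[0,0,0]],[[0,0,-0.08],[0,0,0]],[[0,0,-0.14],[0,0,0]],[[0,0,-0.18],[0,0,0]],[[0,0,-0.18],[0,0,0]]]' 0.55 50
python3 - <<'E'
from h import *
to(.634,-.300,.19,-.045)
E
```

```text
t: 25.72
position: [0.44, -0.0072, 0.1914]
orientation: [0.0, 1.0, -0.023, 0.004]
ft_force: [-0.5, -0.6, -0.5]
grip_width: 0.674
gripper_force: 54.7
pos [ 0.44   -0.0072  0.1914] yaw -0.045 shift [0.207  0.2838 0.003 ] turn z -0.000 q6 1.49 t 25.725
```

```bash
python3 -m handwheel '[[[0.208,0.284,0],[0,0,0]],[[0.208,0.284,0],[0,0,0]],[[0.208,0.284,0],[0,0,0]],[[0.208,0.284,0],[0,0,0]],[[0.208,0.284,0],[0,0,0]],[[0.208,0.284,0],[0,0,0]],[[0.208,0.284,0],[0,0,0]],[[0.208,0.284,0],[0,0,0]],[[0.208,0.284,0],[0,0,0]]]'
python3 - <<'E'
from h import *
to(.634,-.300,.014,-.045)
E
```

```text
t: 26.85
position: [0.6332, -0.2992, 0.1879]
orientation: [-0.0, 1.0, -0.022, -0.0]
ft_force: [-0.5, 0.0, -1.0]
grip_width: 0.673
gripper_force: 54.8
pos [ 0.6332 -0.2992  0.1879] yaw -0.044 shift [0.0009 0.0008 0.1739] turn z 0.001 q6 1.11 t 26.85
```

```bash
python3 -m handwheel '[[[0.001,0.001,0.06],[0,0,0]],[[0.001,0.001,0.11],[0,0,0]],[[0.001,0.001,0.15],[0,0,0]],[[0.001,0.001,0.168],[0,0,0]],[[0.001,0.001,0.175],[0,0,0]],[[0.001,0.001,0.175],[0,0,0]]]'
python3 -m handwheel '[[[0,0,0.001],[0,0,0]],[[0,0,0.001],[0,0,0]]]'
python3 -m handwheel '[[[0,0,0.001],[0,0,0]],[[0,0,0.001],[0,0,0]]]'
```

```text
t: 27.6
position: [0.6351, -0.3014, 0.0141]
orientation: [0.0, 1.0, -0.023, 0.001]
ft_force: [0.1, 0.5, -0.4]
grip_width: 0.672
gripper_force: 54.8
t: 27.85
position: [0.6348, -0.3014, 0.0128]
orientation: [0.0, 1.0, -0.023, 0.001]
ft_force: [0.6, 0.3, -1.5]
grip_width: 0.679
gripper_force: 54.8
t: 28.1
position: [0.6348, -0.3014, 0.0126]
orientation: [0.0, 1.0, -0.023, 0.0]
ft_force: [-4.8, 1.4, 9.8]
grip_width: 0.677
gripper_force: 56.0
```

```bash
python3 -m handwheel '[[[0,0,0],[0,0,0]],[[0,0,0],[0,0,0]],[[0,0,0],[0,0,0]],[[0,0,0],[0,0,0]],[[0,0,-0.03],[0,0,0]],[[0,0,-0.09],[0,0,0]],[[0,0,-0.15],[0,0,0]],[[0,0,-0.2],[0,0,0]],[[0,0,-0.2],[0,0,0]]]' 0.9
python3 - <<'E'
from h import *
k=optics.calibration("wrist"); im=optics.capture("wrist")
for d in trace("wrist","tin")[:2]: print("tin",d["p"],d["extent"],fit(d["pixels"],k,circ(.06),.003,.031,[.635,-.30],False,S=2))
for d in trace("wrist","pot")[:1]: print("pot",d["p"],d["extent"])
to(.449,-.305,.212,-.045)
E
```

```text
t: 29.22
position: [0.636, -0.302, 0.2159]
orientation: [0.002, 1.0, -0.023, 0.004]
ft_force: [-0.6, 0.6, -0.7]
grip_width: 0.903
gripper_force: 0.0Traceback (most recent call last):
  File "<stdin>", line 3, in <module>
  File "h.py", line 20, in fit
    big=cv2.resize(sub,None,fx=S,fy=S,interpolation=cv2.INTER_LINEAR)
cv2.error: OpenCV(4.12.0) /io/opencv/modules/imgproc/src/resize.cpp:4208: error: (-215:Assertion failed) !ssize.empty() in function 'resize'
```

```bash
sed -i 's/l,t=xs.min()-12,ys.min()-12/l,t=max(0,xs.min()-12),max(0,ys.min()-12)/' h.py
python3 -m handwheel '[[[-0.186,0.011,0],[0,0,0]],[[-0.186,0.011,0],[0,0,0]],[[-0.186,0.011,0],[0,0,0]],[[-0.186,0.011,0],[0,0,0]],[[-0.186,0.011,0],[0,0,0]],[[-0.186,0.011,0],[0,0,0]],[[-0.186,0.011,0],[0,0,0]]]' 0.9 40
python3 - <<'E'
from h import *
k=optics.calibration("wrist"); im=optics.capture("wrist"); cv2.imwrite("pics/w10.png",im[:,:,::-1])
for n,o,z0,z1,g in [("tin",circ(.06),.003,.031,[.635,-.301]),("pot",circ(.072),.003,.063,[.543,-.296]),("spool",circ(.044),0,.06,[.449,-.305])]:
    for d in trace("wrist",n)[:3]: print(n,d["p"],d["extent"],fit(d["pixels"],k,o,z0,z1,g,False,S=2))
to(.449,-.305,.016,-.045)
E
```

```text
t: 30.2
position: [0.4488, -0.3036, 0.2105]
orientation: [-0.0, 1.0, -0.022, -0.0]
ft_force: [0.4, -0.3, 0.0]
grip_width: 0.897
gripper_force: 0.0
tin 0.84 [70.6, 254.2, 134.9, 312.7] (array([ 0.635, -0.301]), np.float64(1.0))
tin 0.64 [0.0, 250.2, 33.6, 311.0] (array([ 0.635, -0.301]), np.float64(1.0))
tin 0.54 [300.3, 153.2, 347.8, 207.1] (array([ 0.635, -0.301]), np.float64(1.0))
pot 0.6 [261.0, 19.1, 345.8, 116.2] (array([ 0.5426, -0.295 ]), np.float64(0.042))
spool 0.56 [302.2, 154.2, 346.7, 208.2] (array([ 0.4486, -0.3068]), np.float64(0.084))
pos [ 0.4484 -0.3037  0.2108] yaw -0.045 shift [0.0007 0.0013 0.1948] turn z 0.000 q6 0.93 t 30.4
```

View pics/w10.png

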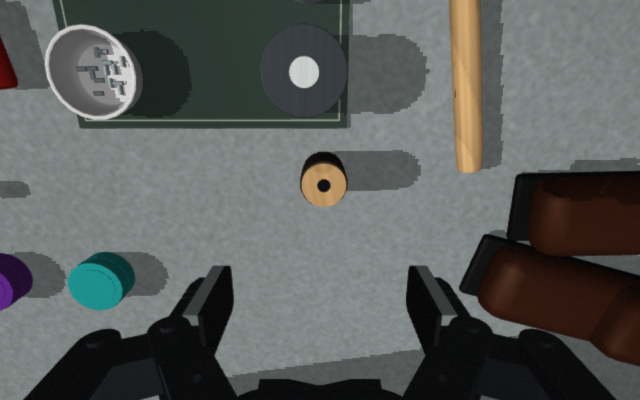

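The spool is centred at (324,185), with the hammer and shoes clear of the descent.

```bash
python3 -m handwheel '[[[0,0.003,0.06],[0,0,0]],[[0,0.003,0.12],[0,0,0]],[[0,0.003,0.165],[0,0,0]],[[0,0.003,0.188],[0,0,0]],[[0,0.003,0.195],[0,0,0]],[[0,0.003,0.195],[0,0,0]]]' 0.9 40
python3 -m handwheel '[[[0,0,0],[0,0,0]],[[0,0,0],[0,0,0]],[[0,0,0],[0,0,0]],[[0,0,0],[0,0,0]],[[0,0,0],[0,0,0]],[[0,0,0],[0,0,0]]]' 0.3 40
```

```text
t: 31.15
position: [0.4483, -0.307, 0.0162]
orientation: [0.0, 1.0, -0.023, 0.0]
ft_force: [-0.0, 0.1, 1.2]
grip_width: 0.9
gripper_force: 0.0
t: 31.9
position: [0.4485, -0.3072, 0.017]
orientation: [0.001, 1.0, -0.023, 0.001]
ft_force: [-0.7, 0.8, 5.4]
grip_width: 0.505
gripper_force: 40.0
```

```bash
python3 -m handwheel '[[[0,0,-0.02],[0,0,0]],[[0,0,-0.08],[0,0,0]],[[0,0,-0.14],[0,0,0]],[[0,0,-0.18],[0,0,0]],[[0,0,-0.18],[0,0,0]]]' 0.3 50
python3 -m handwheel '[[[0.03,-0.035,0],[0,0,-0.18]],[[0.06,-0.07,0],[0,0,-0.36]],[[0.094,-0.11,0],[0,0,-0.54]],[[0.094,-0.11,0],[0,0,-0.72]],[[0.094,-0.11,0],[0,0,-0.9]],[[0.094,-0.11,0],[0,0,-1.08]],[[0.094,-0.11,0],[0,0,-1.26]],[[0.094,-0.11,0],[0,0,-1.44]],[[0.094,-0.11,0],[0,0,-1.57]],[[0.094,-0.11,0],[0,0,-1.57]],[[0.094,-0.11,0],[0,0,-1.57]]]'
python3 - <<'E'
from h import *
to(.5471,-.2015,.022,1.526)
k=optics.calibration("wrist"); im=optics.capture("wrist"); cv2.imwrite("pics/w11.png",im[:,:,::-1])
E
```

```text
t: 32.52
position: [0.4491, -0.3077, 0.1994]
orientation: [0.002, 1.0, -0.023, 0.003]
ft_force: [-0.3, -0.7, -1.7]
grip_width: 0.503
gripper_force: 51.1
t: 33.9
position: [0.5467, -0.2011, 0.1954]
orientation: [-0.0, 0.724, 0.69, -0.0]
ft_force: [0.1, -0.7, -0.4]
grip_width: 0.5
gripper_force: 51.1
pos [ 0.5467 -0.2011  0.1954] yaw 1.522 shift [-0.0005  0.0006  0.1734] turn z -0.004 q6 -0.38 t 33.9
```

View pics/w11.png

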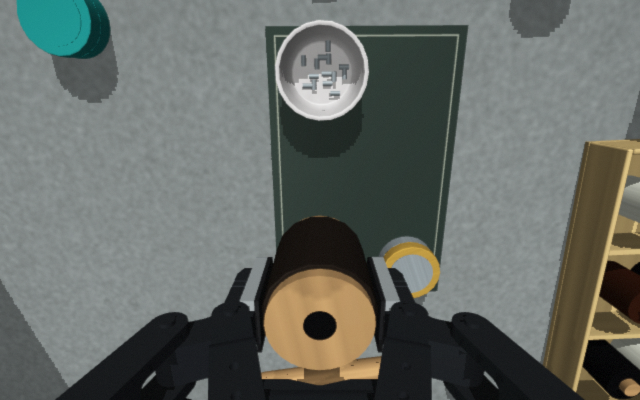

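The spool is held upright, with the dish straight ahead at (320,70) and the tin on the mat at (410,268).

```bash
python3 -m handwheel '[[[0,0.001,0.06],[0,0,0]],[[0,0.001,0.11],[0,0,0]],[[0,0.001,0.15],[0,0,0]],[[0,0.001,0.168],[0,0,0]],[[0,0.001,0.174],[0,0,0]],[[0,0.001,0.174],[0,0,0]]]'
python3 -m handwheel '[[[0,0,0.001],[0,0,0]],[[0,0,0.001],[0,0,0]]]'
python3 -m handwheel '[[[0,0,0.001],[0,0,0]],[[0,0,0.001],[0,0,0]]]'
```

```text
t: 34.7
position: [0.5485, -0.2015, 0.0228]
orientation: [0.001, 0.723, 0.691, 0.0]
ft_force: [0.1, 0.2, -1.4]
grip_width: 0.502
gripper_force: 51.1
t: 34.95
position: [0.5483, -0.2014, 0.0217]
orientation: [0.001, 0.723, 0.691, 0.0]
ft_force: [0.6, -0.6, -0.0]
grip_width: 0.504
gripper_force: 51.1
t: 35.2
position: [0.548, -0.2013, 0.0201]
orientation: [0.0, 0.723, 0.691, 0.0]
ft_force: [-0.3, 0.0, 1.3]
grip_width: 0.503
gripper_force: 51.2
```

Contact is starting. Release, rise, then back off towards the robot's right for a clear final look.

```bash
python3 -m handwheel '[[[0,0,0.0005],[0,0,0]],[[0,0,0.0005],[0,0,0]]]'
python3 -m handwheel '[[[0,0,0],[0,0,0]],[[0,0,0],[0,0,0]],[[0,0,0],[0,0,0]],[[0,0,0],[0,0,0]],[[0,0,-0.02],[0,0,0]],[[0,0,-0.08],[0,0,0]],[[0,0,-0.14],[0,0,0]],[[0,0,-0.2],[0,0,0]],[[0,0,-0.2],[0,0,0]]]' 0.85
python3 -m handwheel '[[[0,-0.05,0],[0,0,0]],[[0,-0.11,0],[0,0,0]],[[-0.05,-0.17,0],[0,0,0]],[[-0.11,-0.2,0],[0,0,0]],[[-0.17,-0.2,0],[0,0,0]],[[-0.23,-0.2,0],[0,0,0]],[[-0.28,-0.2,0],[0,0,0]],[[-0.28,-0.2,0],[0,0,0]]]'
python3 - <<'E'
from h import *
im=optics.capture("top"); k=optics.calibration("top")
mc=np.array([.5871,-.2033]);u=np.array([.999,-.045]);v=np.array([.045,.999])
for n,o,z0,z1,g in [("spool",circ(.044),.003,.063,[.547,-.2015]),("tin",circ(.06),.003,.031,[.635,-.301]),("pot",circ(.072),.003,.063,[.543,-.296]),("heel_rubber",D(),.11,.12,[.596,.202,.07]),("bottle",circ(.038),0,.07,[.449,.163])]:
    c=proj([[*(np.array(g[:2])-([.03,0] if len(g)>2 else 0)),z1]],k)[0].astype(int)
    for d in trace("top",n):
        if d["pixels"][c[1],c[0]]: r=fit(d["pixels"],k,o,z0,z1,g,len(g)>2); q=r[0][:2]-mc; print(n,round(d["p"],2),r,"mat",(q@u).round(4),(q@v).round(4)); break
    else: print(n,"miss")
print(robot.get_state()["t"],robot.get_state()["position"])
cv2.imwrite("pics/top2.png",cv2.resize(im[45:305,150:500,::-1],None,fx=2.25,fy=2.25,interpolation=cv2.INTER_CUBIC))
E
```

```text
t: 35.45
position: [0.548, -0.2013, 0.0201]
orientation: [0.0, 0.723, 0.691, 0.0]
ft_force: [-2.8, 0.9, 7.1]
grip_width: 0.505
gripper_force: 51.9
t: 36.58
position: [0.5497, -0.202, 0.2257]
orientation: [0.005, 0.723, 0.691, 0.002]
ft_force: [-0.0, -0.5, -0.9]
grip_width: 0.85
gripper_force: 0.0
t: 37.58
position: [0.3341, -0.4744, 0.2188]
orientation: [-0.0, 0.724, 0.69, -0.0]
ft_force: [0.1, 0.0, -0.6]
grip_width: 0.848
gripper_force: 0.0
spool 0.67 (array([ 0.5461, -0.2   ]), np.float64(0.205)) mat -0.0411 0.0015
tin 0.56 (array([ 0.6343, -0.303 ]), np.float64(0.114)) mat 0.0516 -0.0975
pot 0.68 (array([ 0.5434, -0.2955]), np.float64(0.081)) mat -0.0395 -0.0941
heel_rubber 0.92 (array([0.598 , 0.2014, 0.098 ]), np.float64(0.054)) mat -0.0073 0.4048
bottle 0.9 (array([0.4483, 0.1614]), np.float64(0.213)) mat -0.1551 0.3581
37.875 [ 0.33557461 -0.47062439  0.21974502]
```

View pics/top2.png

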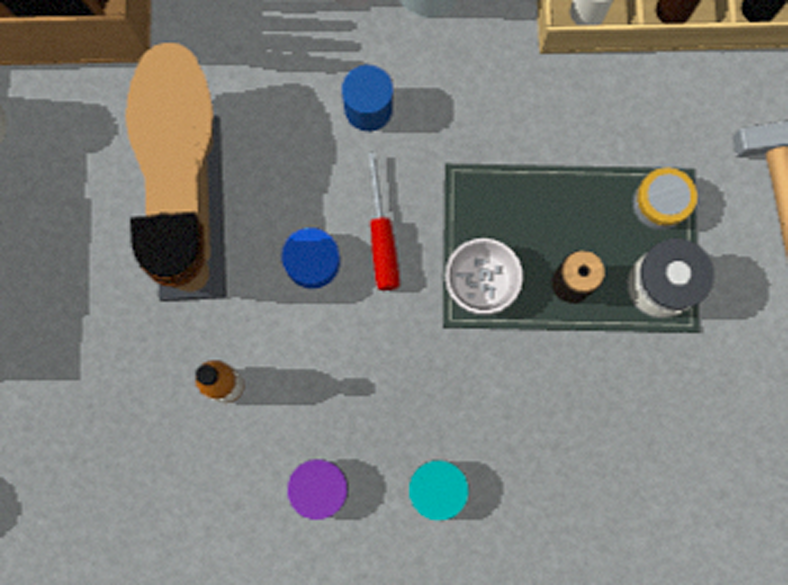

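The final top view shows the rubber and block on the seat at crop (167,247), the spool at (583,272), the tin behind the pot at (667,197), and the bottle unmoved. All of it is within limits.

```bash
python3 -c "
from plant import robot
print(robot.close_job())"
```

```text
the job is handed in; nothing more can be done
None
```

The job is handed in at about 38 s on the robot's clock, with everything measured within limits: block on the seat, rubber on the block, spool midway between pot and dish, and tin about 25 mm behind the pot; the bottle was left alone, and no verdict came back.

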